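# Press a bearing cover home with the seating tool

### The job

Take the green-handled seating tool out of its wooden holder, lower it into the bore of the bearing housing and press it squarely on the orange cover until the cover clicks fully home, gently, without forcing it once it is down. Then stand the tool back upright in its holder and let go; touch the housing and cover only with the tool, and leave the other things on the table alone.

Things in the scene. Friction and masses are not known exactly. Their poses are not given: they have to be found in the camera images.
- bore_mouth (a point): centre of the open mouth of the bore, on the bore's upright axis, 72 mm above the table. The bore is 41 mm wide in a round aluminium hub (66 mm outer diameter), z up. The orange snap cover (38 mm disc, flat top) lies inside: before pressing its top is 5 to 21 mm below the mouth, a different depth in each housing that no reading gives: find it by touch
- housing: fixed bearing housing: blue foot plate 110 (x) by 90 (y) by 12 mm with bolts and the aluminium hub in the middle; origin at the centre of its underside on the table, z up. Too much force on it (above 22 N between tool and housing or cover) damages the bearing
- cover (a joint): travel of the orange snap cover down into the housing in m: 0 as started by hand, 0.008 fully home on a hard stop. The push needed rises to about 12 N at about 0.003, then falls away (a springy arm jumps through from there), and past 0.0065 the catch pulls the cover home with a click and holds it; let go before that, it rises again
- cover_rock_x (a joint): tilt of the cover about the housing's x axis in rad, 0 = square; it rocks on a soft spring when pushed crookedly or off its centre
- cover_rock_y (a joint): tilt of the cover about the housing's y axis in rad, 0 = square
- seating_tool: loose seating tool, round, stands upright, 102 mm tall, about 0.15 to 0.3 kg; origin at the centre of its flat steel underside (the pressing face), z up along the handle. From below: steel foot 36 mm diameter and 13 mm high with a 3 mm chamfer, steel neck 20 mm diameter, dark shoulder disc 36 mm diameter from 46 to 52 mm, green handle 26 mm diameter from 52 to 96 mm, rounded top. Fingers may rest on the shoulder to push
- tool_grip (a point): centre of the green handle, 75 mm above the pressing face on the tool's axis
- holder_floor (a point): centre of the floor of the round recess in the wooden holder (fixed block 78 x 78 x 22 mm); the recess is 45 mm wide and 10 mm deep, its floor 12 mm above the table; the tool stands in it
- lens_ring_a: bystander: loose black ring with a lens, 58 x 50 x 8 mm, origin under its centre
- lens_ring_c: bystander: loose black ring with a lens, 54 x 46 x 8 mm, origin under its centre
- loupe: bystander: loose black eye loupe, 39 mm wide, 40 mm tall, origin under its centre
Not all that is in view belongs to the job. Of the things that look like the housing, take the one that is nearest to the robot's base at the start.

How it is judged:
By the outcome, as a careful person would: the job done as asked, in the order asked, and still so for the second after the job is handed in, with the robot touching nothing.
It also fails if it takes over 64 s, if anything falls off the work surface, if the arm or the gripper's body presses on something with over 40 N, if the wrist force passes 120 N, or if a joint passes its speed limit or range.

### The arm

A 6-joint arm with a two-finger parallel gripper is mounted at the origin on a cart in front of the work surface, level with it; the furniture and walls round the work are solid. World frame = base frame: x ahead of the robot, y to its left, z up, the work surface at z = 0. Lengths are in m, angles in degrees, forces in N, time in s.
With the tool pointing down it reaches from about 0.4 to 0.825 m from the base axis. Payload 7 kg.
Tool frame: the origin (TCP) lies between the finger pads; the fingertips stand 19 mm ahead of it and the grasp point (between the pads) is the TCP (r.tip_extent is the distance from the TCP to the fingertips, in m); z points along the fingers, y is the direction in which the jaws open and shut (so a half turn about z gives the same grasp; the last joint's range is limited). The gripper opens to 88 mm and grips with 3 to 60 N. Pads are 19 mm wide; open, the fingers measure 130 mm over their backs; the gripper's body (78 mm by 193 mm) begins 47 mm behind the grasp point.
Start: joints at [-54.368, 20.546, 0.682, 0, -70.136, -16.507], TCP at [0.221, -0.638, 0.246] pointing down, gripper open.
Joint ranges: [-176.03, 176.03], [-82.01, 121.73], [-58.28, 71.71], [-173.87, 95.51], [-174.79, -0.11], [-173.66, 173.66]. Speed limits (degrees/s): [136.94, 136.94, 172.46, 180, 180, 180].

### API

Orientations are given as [roll, pitch, yaw] about the fixed x, y, z axes, in that order (R = Rz(yaw) Ry(pitch) Rx(roll)).
In Python, from plant import r, capture, workorder, spotter gives the robot as it stands.
- The arm moves only by the tool step_arm, never from a script. Its argument "motion" is a list of rows, each a list of 5 numbers: the finger opening in m, from 0 to 0.0876, then the shift along the tool's x, y, z in m, then the turn about the tool's z in rad. In form: [[grip, dx, dy, dz, roll], ...]. A call has 1 to 5 rows; each row is the pose to reach, as a shift and turn from the pose commanded when the call began, along the tool's axes at that moment; what a row does not reach only later rows make up. A row lasts 1/8 s, in which the tool goes at most 62.5 mm and 10.7 degrees, less where a joint would pass 70% of its speed; a pose out of reach is approached as far as the arm can. A call with a gripper value outside its range is refused whole. The fingers move at their own pace and stop on an object; "newtons" is the grip in N (left out, the last holds). Time passes only in rows, so rows that repeat a pose let the fingers close. It gives the time, the measured TCP pose, the force and the opening at its end, in the units of the state.
- r.get_state(): the state, without advancing time (a new reading comes with each control period).
- capture(name): name is "scene" or "top" or "wrist"; returns a dict with "image" (420x560x3 uint8, red, green, blue), "z_map" (420x560 float32, m along the optical axis (not along the pixel's ray), 0 where there is no reading), "fx", "fy", "cx", "cy" (pixels), "pose" (4x4, takes a point from camera to world coordinates). Camera axes: x right, y down, z forward; pixel columns grow to the right and rows downward; lengths in m; the calibration is good to about 2 mm. The wrist camera is an equidistant fisheye: a pixel r from the principal point sees the ray r / f radians off the axis. A picture is of the moment at which its call begins.
- workorder.close_job(): hands the job in, once; it reports no verdict.
Trained networks look in the newest picture that a camera, given by its name, has taken for a name from the list of things; names that differ only in an ending like _2 or _b are one class to them, and where a whole thing is asked for, a point or a joint stands for the part that bears it (a point fixed in the world has none). Each returns a list of dicts, best first, with "p" (0 to 1); they miss things now and then, are a little off and sometimes report something else, mostly with a low value. They report only what shows in the picture. A call takes as long as a camera call. They do not tell look-alikes from the thing itself.
- spotter.regions_of(camera, label): "mask" (420x560 bool, what is visible of it).
- spotter.tip_of(camera, label): "location" ([x, y, z] in m, in world coordinates, good to about 4 mm: a listed point, or the origin of a listed thing).
The state is a dict: "time_s": time; "joints": joint angles; "qd": joint speeds; "joint_torque": joint torques, N m; "tcp_pos": TCP position; "eef_rot": TCP orientation; "contact_force": force on the tool from outside, world axes, zero at the start; "moment": the same for the moment, N m; "gripper_width": finger opening in m.
Only numpy, scipy, OpenCV 4.12 (cv2) and the standard library are available. Lean on these libraries where they do the work, as an engineer would, in place of code of your own. Each camera call takes 0.05 s, during which the arm holds its last target.

## Working session

There is one attempt and no reset: what is moved stays moved. The work goes in short steps, Python scripts to look and compute and a tool call to move; the robot and the scene stay as the last step left them, time stands still between calls to the robot, and variables do not carry over. Pictures are saved under pics/ and viewed, and the job is handed in when it is done.

Besides the shell and the picture viewer there is one more tool, called as name(argument=value, ...) on one line, values as JSON. step_arm: Moves the arm, as the interface text tells. Its arguments: {"type":"object","properties":{"motion":{"type":"array","items":{"type":"array","items":{"type":"number"}}},"newtons":{"type":"number"}},"required":["motion"]}

```bash
ls; mkdir -p pics; cat > h.py <<'E'
from plant import r, capture, workorder, spotter
import numpy as np, cv2
def save(c,n): cv2.imwrite('pics/'+n+'.png', c['image'][:,:,::-1])
def cloud(c):
    h,w=c['z_map'].shape
    v,u=np.mgrid[:h,:w]
    z=c['z_map']; P=np.stack([(u-c['cx'])/c['fx']*z,(v-c['cy'])/c['fy']*z,z],-1)
    W=P@c['pose'][:3,:3].T+c['pose'][:3,3]
    W[z==0]=np.nan
    return W
E
python3 - <<'E'
from h import *
for n in ['scene','top']:
    c=capture(n); save(c,n+'0'); np.savez('pics/'+n+'0.npz',**c)
    print(n,np.round(c['pose'],3).tolist())
    for l in ['bore_mouth','housing','seating_tool','tool_grip','holder_floor','lens_ring_a','loupe']:
        print(n,l,[(np.round(d['location'],3).tolist(),round(d['p'],2)) for d in spotter.tip_of(n,l)])
print(r.get_state(), r.tip_extent)
E
```

```text
pics
scene [[-0.792, -0.396, 0.465, -0.018], [-0.611, 0.508, -0.608, 0.672], [0.005, -0.765, -0.644, 0.924], [0.0, 0.0, 0.0, 1.0]]
scene bore_mouth [([0.747, -0.201, 0.069], 0.91), ([0.596, 0.155, 0.071], 0.85), ([0.644, -0.352, 0.07], 0.65)]
scene housing [([0.646, -0.353, 0.002], 0.98), ([0.747, -0.205, -0.001], 0.85)]
scene seating_tool [([0.602, -0.102, 0.013], 0.7)]
scene tool_grip [([0.606, -0.099, 0.088], 0.79)]
scene holder_floor [([0.605, -0.104, 0.012], 0.63)]
scene lens_ring_a [([0.397, 0.163, 0.002], 0.55), ([0.427, -0.1, -0.0], 0.5)]
scene loupe [([0.395, 0.016, 0.0], 0.74)]
top [[-0.019, -0.991, 0.13, 0.431], [-1.0, 0.02, 0.002, -0.073], [-0.005, -0.13, -0.991, 1.223], [0.0, 0.0, 0.0, 1.0]]
top bore_mouth [([0.745, -0.205, 0.068], 0.94), ([0.64, -0.349, 0.071], 0.59), ([0.599, 0.155, 0.07], 0.57)]
top housing [([0.642, -0.352, 0.001], 0.88), ([0.746, -0.201, -0.0], 0.87), ([0.597, 0.156, 0.002], 0.82)]
top seating_tool [([0.606, -0.103, 0.009], 0.49)]
top tool_grip [([0.6, -0.098, 0.084], 0.72)]
top holder_floor [([0.608, -0.099, 0.014], 0.7)]
top lens_ring_a [([0.401, 0.164, 0.002], 0.85), ([0.43, -0.105, 0.006], 0.59), ([0.606, -0.103, 0.009], 0.27)]
top loupe [([0.398, 0.015, -0.001], 0.64)]
{'time_s': 0.8, 'joints': array([-5.43690223e+01,  2.05425733e+01,  6.80333542e-01,  1.13237841e-03,
       -7.01350355e+01, -1.65063076e+01]), 'qd': array([-0.01626572, -0.03304016,  0.00820851,  0.03375351, -0.00444148,
       -0.03677873]), 'joint_torque': array([-2.18444252e-04, -5.82292128e+01,  2.93283910e+01,  7.00225085e+00,
        1.26349097e-02,  2.77709921e-05]), 'tcp_pos': array([ 0.22110363, -0.63772829,  0.24559521]), 'eef_rot': array([-1.79997085e+02, -2.46972255e-04, -1.60874945e+02]), 'contact_force': array([-0.49423984,  0.43897284,  0.21296381]), 'moment': array([0.00892609, 0.02033757, 0.04569221]), 'gripper_width': 0.08769717364048729} 0.019
```

View pics/scene0.png

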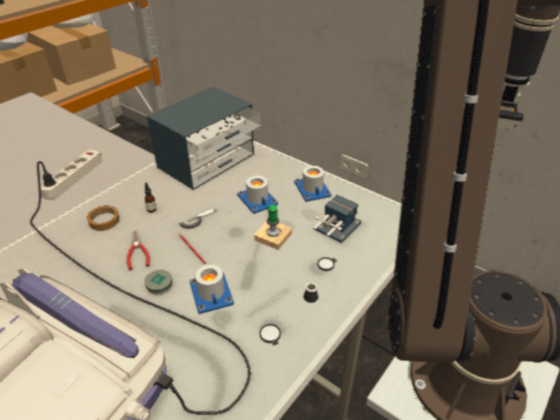

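View pics/top0.png

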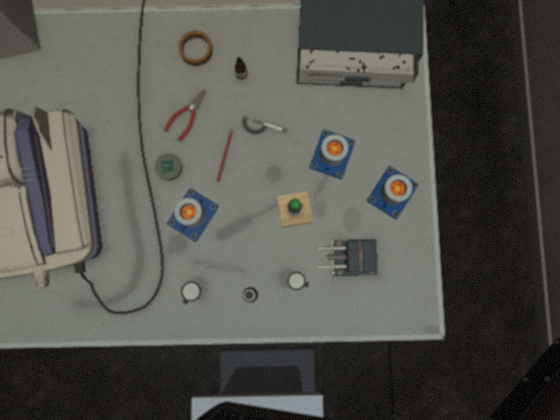

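The pictures show three housings. In the top view they are at pixels (190,212), (333,150) and (396,188). The left one, at about (0.597, 0.155), is nearest the base. The tool stands in its holder at (295,206). I'll refine these positions with depth.

```bash
python3 - <<'E'
from h import *
def circ(P):
    A=np.c_[2*P[:,:2],np.ones(len(P))]; s=np.linalg.lstsq(A,(P[:,:2]**2).sum(1),rcond=None)[0]
    return s[:2], np.sqrt(s[2]+s[:2]@s[:2])
for n in ['top','scene']:
    c=dict(np.load(f'pics/{n}0.npz')); W=cloud(c)
    d=np.hypot(W[...,0]-.597,W[...,1]-.155)
    m=(d<.042)&(W[...,2]>.064)&(W[...,2]<.08)
    P=W[m]; print(n,'hub',len(P),np.median(P[:,2]),P.min(0),P.max(0),(P.min(0)+P.max(0))/2)
    (cx,cy),rad=cv2.minEnclosingCircle(P[:,:2].astype(np.float32)); print(cx,cy,rad)
    m=(d<.018)&(W[...,2]<.066)&(W[...,2]>.03); print('cover?',m.sum(),np.percentile(W[m][:,2],[5,50,95]) if m.sum() else '')
    d=np.hypot(W[...,0]-.604,W[...,1]+.101)
    for lo,hi in [(.07,.105),(.105,.125),(.055,.066),(.016,.027)]:
        m=(d<.06)&(W[...,2]>lo)&(W[...,2]<hi)
        P=W[m]; 
        if len(P)>3: print('tool',lo,len(P),P.min(0).round(4),P.max(0).round(4),((P.min(0)+P.max(0))/2).round(4))
    hsv=cv2.cvtColor(c['image'],cv2.COLOR_RGB2HSV)
    g=(hsv[...,0]>40)&(hsv[...,0]<85)&(hsv[...,1]>110)&(d<.06); P=W[g]; print('green',len(P),np.nanmin(P,0),np.nanmax(P,0))
    cv2.imwrite(f'pics/{n}_z.png',cv2.resize(c['image'][160:320,150:330] if n=='scene' else c['image'][120:280,150:330],None,fx=4,fy=3.7,interpolation=cv2.INTER_CUBIC)[:,:,::-1])
E
```

```text
top hub 375 0.07126508523497654 [0.56666475 0.12400306 0.06400299] [0.63019262 0.18729272 0.07718978] [0.59842869 0.15564789 0.07059639]
0.598534345626831 0.1562141329050064 0.03334582969546318
cover? 149 [0.04912422 0.05282407 0.05618816]
tool 0.07 25 [ 0.594  -0.1137  0.0726] [ 0.6097 -0.0894  0.1048] [ 0.6018 -0.1016  0.0887]
tool 0.105 94 [ 0.5939 -0.1128  0.1055] [ 0.6186 -0.0894  0.1171] [ 0.6063 -0.1011  0.1113]
tool 0.055 49 [ 0.589  -0.1167  0.0567] [ 0.6162 -0.085   0.0659] [ 0.6026 -0.1008  0.0613]
tool 0.016 708 [ 0.5627 -0.1448  0.016 ] [ 0.6502 -0.0584  0.027 ] [ 0.6065 -0.1016  0.0215]
green 82 [ 0.59394871 -0.11030894  0.09093824] [ 0.61554096 -0.08936086  0.11714754]
scene hub 336 0.07087510698862987 [0.5633544  0.12599332 0.06404316] [0.63091391 0.19192292 0.07509514] [0.59713415 0.15895812 0.06956915]
0.5974032878875732 0.15983158349990845 0.034316256642341614
cover? 82 [0.05001258 0.05289934 0.06111428]
tool 0.07 92 [ 0.5913 -0.1028  0.0701] [ 0.6107 -0.0836  0.1048] [ 0.601  -0.0932  0.0875]
tool 0.105 49 [ 0.5923 -0.1081  0.105 ] [ 0.6169 -0.0826  0.1168] [ 0.6046 -0.0954  0.1109]
tool 0.055 49 [ 0.5876 -0.1129  0.0563] [ 0.6218 -0.0804  0.0657] [ 0.6047 -0.0966  0.061 ]
tool 0.016 437 [ 0.559 -0.144  0.016] [ 0.6453 -0.0544  0.0269] [ 0.6022 -0.0992  0.0215]
green 126 [ 0.59144191 -0.10811685  0.06495576] [ 0.61144726 -0.08370627  0.11676799]
```

View pics/scene_z.png

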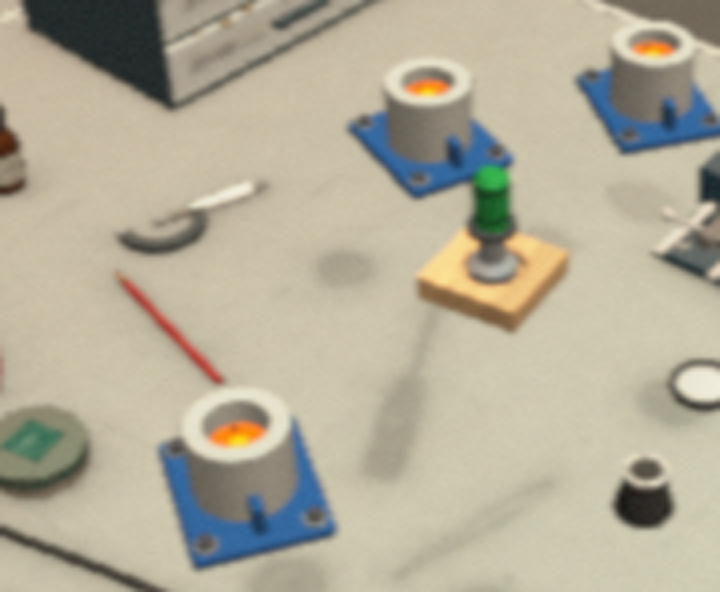

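step_arm(motion=[[0.0876,-0.04,0.028,0,0.08],[0.0876,-0.09,0.064,0,0.16],[0.0876,-0.14,0.1,0,0.25],[0.0876,-0.19,0.135,0,0.334],[0.0876,-0.24,0.17,0,0.334]])

```text
time_s: 1.42
tcp_pos: [0.3931, -0.3969, 0.2459]
eef_rot: [-180.0, 0.0, 179.9]
contact_force: [0.8, -0.2, 0.7]
gripper_width: 0.088
```

step_arm(motion=[[0.0876,-0.035,0.05,0,0],[0.0876,-0.07,0.1,0,0],[0.0876,-0.105,0.15,0,0],[0.0876,-0.14,0.2,0,0],[0.0876,-0.175,0.25,0,0]])

```text
time_s: 2.05
tcp_pos: [0.5682, -0.1466, 0.246]
eef_rot: [-180.0, 0.0, -180.0]
contact_force: [0.5, -0.9, -0.0]
gripper_width: 0.0878
```

step_arm(motion=[[0.0876,-0.03,0.04,0,0],[0.0876,-0.038,0.05,0,0],[0.0876,-0.038,0.05,0,0]])

```text
time_s: 2.42
tcp_pos: [0.6054, -0.098, 0.2452]
eef_rot: [-180.0, -0.0, -179.9]
contact_force: [1.2, -0.7, 0.4]
gripper_width: 0.0878
```

```bash
python3 - <<'E'
from h import *
c=capture('wrist'); save(c,'w1'); np.savez('pics/w1.npz',**c)
print(np.round(c['pose'],3).tolist(),c['fx'],c['cx'],c['cy'])
for l in ['tool_grip','holder_floor','bore_mouth']:
    print(l,[(np.round(d['location'],4).tolist(),round(d['p'],2)) for d in spotter.tip_of('wrist',l)])
s=r.get_state(); print(s['tcp_pos'],s['eef_rot'],s['contact_force'])
E
```

```text
[[-0.001, 0.957, 0.29, 0.528], [1.0, 0.001, 0.0, -0.098], [-0.0, 0.29, -0.957, 0.384], [0.0, 0.0, 0.0, 1.0]] 325.19226210127806 276.01992662368684 214.82657896629127
tool_grip [([0.603, -0.1008, 0.0874], 0.59)]
holder_floor [([0.6046, -0.1023, 0.009], 0.76)]
bore_mouth [([0.5935, 0.1534, 0.0721], 0.81), ([0.6422, -0.3538, 0.0724], 0.72)]
[ 0.60460533 -0.09963883  0.24583257] [-1.79999779e+02  1.22718084e-02  1.79913199e+02] [0.13798554 0.50217832 0.3242767 ]
```

View pics/w1.png

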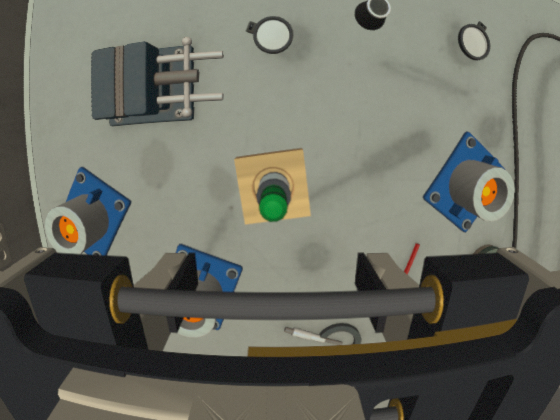

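```bash
cat >> h.py <<'E'
def wcloud(c):
    h,w=c['z_map'].shape
    v,u=np.mgrid[:h,:w].astype(float)
    a=(u-c['cx'])/c['fx']; b=(v-c['cy'])/c['fy']; th=np.hypot(a,b)+1e-9
    z=c['z_map']; t=np.tan(th)/th
    P=np.stack([a*t*z,b*t*z,z],-1)
    W=P@c['pose'][:3,:3].T+c['pose'][:3,3]; W[z==0]=np.nan
    return W
E
python3 - <<'E'
from h import *
c=dict(np.load('pics/w1.npz')); W=wcloud(c)
for nm,x,y,sets in [('tool',.604,-.101,[(.105,.125),(.075,.103),(.058,.066),(.018,.026)]),('hub',.596,.155,[(.066,.078),(.045,.06),(.008,.016)])]:
    d=np.hypot(W[...,0]-x,W[...,1]-y)
    for lo,hi in sets:
        m=(d<.045)&(W[...,2]>lo)&(W[...,2]<hi); P=W[m]
        if len(P): 
            print(nm,lo,len(P),P.min(0).round(4),P.max(0).round(4),((P.min(0)+P.max(0))/2).round(4), np.round(np.median(P[:,2]),4),cv2.minEnclosingCircle(P[:,:2].astype(np.float32)))
E
```

```text
tool 0.105 636 [ 0.5921 -0.1133  0.1052] [ 0.6177 -0.0885  0.1144] [ 0.6049 -0.1009  0.1098] 0.111 ((0.6049806475639343, -0.1007348895072937), 0.013032928109169006)
tool 0.075 173 [ 0.5918 -0.1136  0.0751] [ 0.6052 -0.0876  0.1028] [ 0.5985 -0.1006  0.0889] 0.0891 ((0.6037454605102539, -0.10057666897773743), 0.013192011043429375)
tool 0.058 298 [ 0.5871 -0.1177  0.0582] [ 0.615  -0.0841  0.0658] [ 0.6011 -0.1009  0.062 ] 0.063 ((0.6048492789268494, -0.1007973775267601), 0.018057435750961304)
tool 0.018 2736 [ 0.5633 -0.1428  0.0181] [ 0.6454 -0.0613  0.026 ] [ 0.6044 -0.1021  0.022 ] 0.0213 ((0.6039583086967468, -0.10102498531341553), 0.0450519323348999)
hub 0.066 1249 [0.565  0.1221 0.066 ] [0.629  0.1886 0.0733] [0.597  0.1553 0.0697] 0.071 ((0.5976256728172302, 0.15566682815551758), 0.0338202528655529)
hub 0.045 838 [0.5649 0.1227 0.045 ] [0.6283 0.1789 0.06  ] [0.5966 0.1508 0.0525] 0.0524 ((0.5965601205825806, 0.15192876756191254), 0.03233731910586357)
hub 0.008 900 [0.5512 0.1103 0.0081] [0.6407 0.1778 0.016 ] [0.5959 0.144  0.012 ] 0.0113 ((0.5958911776542664, 0.15478476881980896), 0.045026931911706924)
```

step_arm(motion=[[0.0876,0,-0.002,0.04,0],[0.0876,0,-0.002,0.09,0],[0.0876,0,-0.002,0.13,0],[0.0876,0,-0.002,0.155,0],[0.0876,0,-0.002,0.16,0]])

```text
time_s: 3.25
tcp_pos: [0.6038, -0.1016, 0.0841]
eef_rot: [-180.0, -0.2, 179.9]
contact_force: [0.6, 0.0, 1.0]
gripper_width: 0.0874
```

step_arm(motion=[[0.06,0,0,0,0],[0.04,0,0,0,0],[0.025,0,0,0,0],[0.02,0,0,0,0],[0.02,0,0,0,0]], newtons=35)

```text
time_s: 3.88
tcp_pos: [0.6054, -0.1005, 0.0858]
eef_rot: [180.0, 0.0, 180.0]
contact_force: [-0.2, 0.3, -0.4]
gripper_width: 0.0429
```

step_arm(motion=[[0.02,0,0,0,0],[0.02,0,0,0,0],[0.02,0,0,0,0]])

```text
time_s: 4.25
tcp_pos: [0.6052, -0.1005, 0.0855]
eef_rot: [-180.0, -0.0, 180.0]
contact_force: [-0.2, -1.2, 0.3]
gripper_width: 0.0251
```

step_arm(motion=[[0.02,0,0,-0.004,0],[0.02,0,0,-0.015,0],[0.02,0,0,-0.04,0],[0.02,0,0,-0.07,0],[0.02,0,0,-0.09,0]])

```text
time_s: 4.88
tcp_pos: [0.6057, -0.1005, 0.1779]
eef_rot: [180.0, 0.1, 180.0]
contact_force: [-0.0, -0.1, -2.1]
gripper_width: 0.0254
```

step_arm(motion=[[0.02,0.001,0.03,-0.01,0],[0.02,0.003,0.08,-0.01,0],[0.02,0.005,0.13,-0.01,0],[0.02,0.007,0.18,-0.01,0],[0.02,0.007,0.21,-0.01,0]])

```text
time_s: 5.5
tcp_pos: [0.598, 0.1117, 0.1864]
eef_rot: [180.0, 0.0, -179.9]
contact_force: [0.3, -0.2, -2.9]
gripper_width: 0.0254
```

step_arm(motion=[[0.02,0,0,0,0],[0.02,0,0,0,0]])

```text
time_s: 5.75
tcp_pos: [0.5982, 0.1093, 0.1859]
eef_rot: [180.0, 0.0, -180.0]
contact_force: [0.3, -0.7, -1.3]
gripper_width: 0.0251
```

```bash
python3 - <<'E'
from h import *
s=r.get_state(); print(s['tcp_pos'],s['eef_rot'],s['contact_force'],s['gripper_width'],s['moment'])
c=capture('wrist'); save(c,'w2'); np.savez('pics/w2.npz',**c); W=wcloud(c)
for nm,x,y,sets in [('tool',.598,.109,[(.198,.22),(.178,.195),(.155,.17),(.108,.13)]),('hub',.5975,.1555,[(.066,.078)])]:
    d=np.hypot(W[...,0]-x,W[...,1]-y)
    for lo,hi in sets:
        m=(d<(.03 if nm=='tool' else .045))&(W[...,2]>lo)&(W[...,2]<hi); P=W[m]
        if len(P): 
            print(nm,lo,len(P),P.min(0).round(4),P.max(0).round(4),np.round(np.median(P[:,2]),4),cv2.minEnclosingCircle(P[:,:2].astype(np.float32)))
for n in ['wrist']:
    for l in ['seating_tool','bore_mouth','tool_grip']:
        print(n,l,[(np.round(d['location'],4).tolist(),round(d['p'],2)) for d in spotter.tip_of(n,l)])
c=capture('scene'); save(c,'s2'); np.savez('pics/s2.npz',**c)
E
```

```text
[0.59815357 0.10927325 0.18592785] [ 1.79999675e+02  2.47962061e-03 -1.79994843e+02] [ 0.28794862 -0.74723516 -1.30371295] 0.025102712129934146 [-0.01691799 -0.02101331 -0.04345593]
tool 0.198 2282 [0.5849 0.086  0.198 ] [0.6107 0.1319 0.22  ] 0.2083 ((0.5934508442878723, 0.10889794677495956), 0.02363525703549385)
tool 0.178 1692 [0.5848 0.0821 0.178 ] [0.5965 0.1357 0.195 ] 0.1863 ((0.5884239077568054, 0.10887723416090012), 0.026906903833150864)
tool 0.155 999 [0.5799 0.0907 0.1575] [0.5968 0.126  0.17  ] 0.1637 ((0.5913218259811401, 0.1083715558052063), 0.017921535298228264)
tool 0.108 1006 [0.5799 0.0917 0.1135] [0.6007 0.1262 0.13  ] 0.1261 ((0.5972376465797424, 0.10894526541233063), 0.017661545425653458)
hub 0.066 2905 [0.565  0.1236 0.066 ] [0.6299 0.189  0.0732] 0.0711 ((0.5975123643875122, 0.15617726743221283), 0.03333098813891411)
wrist seating_tool [([0.5986, 0.1104, 0.1169], 0.55)]
wrist bore_mouth [([0.5932, 0.1547, 0.0731], 0.85)]
wrist tool_grip [([0.5981, 0.1091, 0.1869], 0.62)]
```

View pics/w2.png

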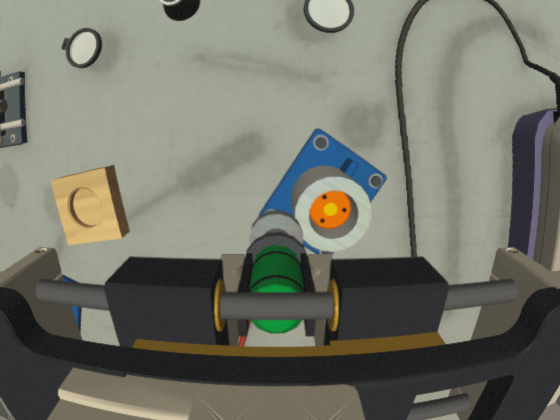

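View pics/s2.png

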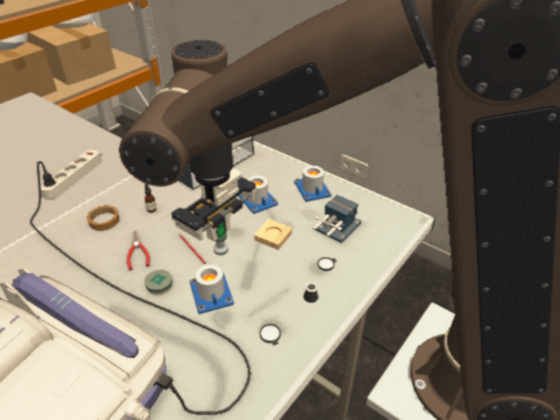

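```bash
python3 - <<'E'
from h import *
from scipy.optimize import least_squares
c=dict(np.load('pics/w2.npz')); W=wcloud(c)
d=np.hypot(W[...,0]-.5975,W[...,1]-.156)
m=(d<.045)&(W[...,2]>.066)&(W[...,2]<.076); P=W[m][:,:2]
# annulus: centre via soft residual: outside [20.5,33]
f=lambda p:np.maximum(0,np.maximum(np.hypot(*(P-p).T)-.033,.0205-np.hypot(*(P-p).T)))*1e3
s=least_squares(f,[.5975,.156]); print('hub',s.x,np.abs(s.fun).mean())
hsv=cv2.cvtColor(c['image'],cv2.COLOR_RGB2HSV)
o=(hsv[...,0]<25)&(hsv[...,1]>180)&(d<.022)&(W[...,2]<.066); P=W[o]; print('cover',len(P),np.median(P[:,2]),cv2.minEnclosingCircle(P[:,:2].astype(np.float32)),P.mean(0))
d=np.hypot(W[...,0]-.6045,W[...,1]+.101)
m=(d<.03)&(W[...,2]>.018)&(W[...,2]<.028); P=W[m][:,:2]
f=lambda p:np.maximum(0,.0225-np.hypot(*(P-p).T))*1e3
s=least_squares(f,[.6045,-.101]); print('holder',s.x,np.abs(s.fun).mean(),len(P))
m=(d<.04)&(W[...,2]>.009)&(W[...,2]<.0145)&(d<.03); P=W[m]; print(len(P),cv2.minEnclosingCircle(P[:,:2].astype(np.float32)))
# tool foot rim & shoulder: fit circle on side pts
for lo,hi,R in [(.1135,.124,.018),(.159,.163,.018),(.127,.155,.010)]:
    d=np.hypot(W[...,0]-.598,W[...,1]-.109)
    m=(d<.024)&(W[...,2]>lo)&(W[...,2]<hi); P=W[m][:,:2]
    f=lambda p:(np.maximum(0,np.hypot(*(P-p).T)-R))*1e3+0
    g=lambda p:(np.hypot(*(P-p).T)-R)*1e3
    for q in (f,g):
        s=least_squares(q,[.598,.109],loss='soft_l1'); print('tool',lo,s.x,np.abs(s.fun).mean(),len(P))
E
```

```text
hub [0.59743905 0.15602006] 0.005126022582897674
cover 1082 0.05209105234692965 ((0.5980865359306335, 0.15732795000076294), 0.0193436611443758) [0.59843965 0.15696977 0.0519851 ]
holder [ 0.60510848 -0.10141911] 0.011800523183919517 827
870 ((0.6059476137161255, -0.10353942215442657), 0.02231610380113125)
tool 0.1135 [0.58839025 0.11038449] 0.0 190
tool 0.1135 [0.59849172 0.10897611] 0.25107426097241153 190
tool 0.159 [0.59790193 0.1087672 ] 0.0 224
tool 0.159 [0.59904996 0.10876986] 0.9666061123677101 224
tool 0.127 [0.59226772 0.10870669] 0.366773111966833 416
tool 0.127 [0.59604307 0.1088005 ] 1.551388527334804 416
```

step_arm(motion=[[0.02,0.0005,0.02,0,0],[0.02,0.0005,0.04,0,0],[0.02,0.0005,0.047,0,0],[0.02,0.0005,0.047,0.02,0],[0.02,0.0005,0.047,0.034,0]])

```text
time_s: 6.62
tcp_pos: [0.5974, 0.1569, 0.1506]
eef_rot: [-180.0, -0.0, -180.0]
contact_force: [0.5, -0.3, -2.5]
gripper_width: 0.0253
```

step_arm(motion=[[0.02,0,0,0,0],[0.02,0,0,0,0]])

```text
time_s: 6.88
tcp_pos: [0.5982, 0.1565, 0.152]
eef_rot: [-180.0, 0.0, 180.0]
contact_force: [0.4, -0.1, -1.4]
gripper_width: 0.025
```

```bash
python3 - <<'E'
from h import *
from scipy.optimize import least_squares
s=r.get_state(); print(s['tcp_pos'],s['eef_rot'],s['contact_force'],s['moment'])
c=capture('wrist'); save(c,'w3'); W=wcloud(c)
cv2.imwrite('pics/w3z.png',cv2.resize(c['image'][180:340,200:360],None,fx=3.7,fy=3.7)[:,:,::-1])
d=np.hypot(W[...,0]-.5975,W[...,1]-.156)
m=(d<.045)&(W[...,2]>.067)&(W[...,2]<.0745); P=W[m][:,:2]
f=lambda p:np.maximum(0,np.maximum(np.hypot(*(P-p).T)-.033,.0*np.hypot(*(P-p).T)))*1e3
q=least_squares(f,[.5975,.156]); print('hub',q.x,P.min(0),P.max(0),len(P))
m=(d<.025)&(W[...,2]>.078)&(W[...,2]<.088); P=W[m]; print('foot',len(P),P.min(0),P.max(0))
m=(d<.025)&(W[...,2]>.122)&(W[...,2]<.128); P=W[m]; print('shoulder',len(P),P.min(0),P.max(0))
E
```

```text
[0.5981535  0.15654853 0.15198354] [-1.79996507e+02  2.77113295e-02  1.79997671e+02] [ 0.4245996  -0.08730576 -1.37429309] [ 0.02809341 -0.09258075 -0.05262462]
hub [0.59690206 0.15607842] [0.56468108 0.12428632] [0.61908078 0.18889608] 2756
foot 138 [0.58018653 0.14004484 0.08007795] [0.59425525 0.17324801 0.08798881]
shoulder 119 [0.58004559 0.14009063 0.12407784] [0.59442759 0.17337022 0.12798495]
```

View pics/w3z.png

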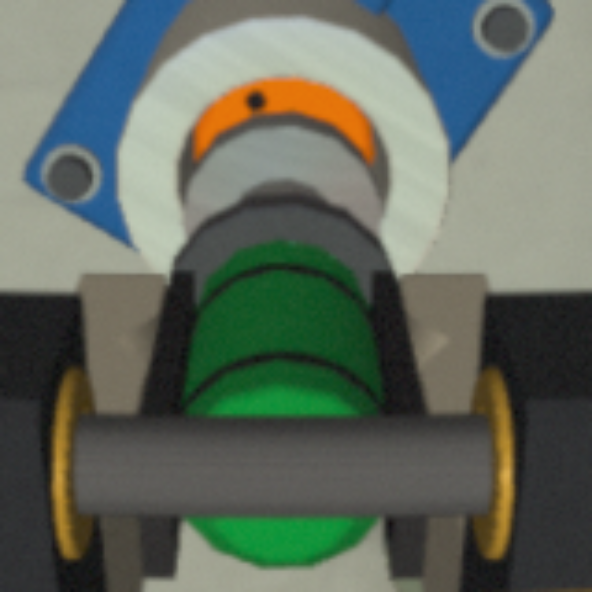

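step_arm(motion=[[0.02,0.0005,-0.0005,0,0],[0.02,0.0005,-0.0005,0.003,0],[0.02,0.0005,-0.0005,0.006,0],[0.02,0.0005,-0.0005,0.008,0],[0.02,0.0005,-0.0005,0.01,0]])

```text
time_s: 7.55
tcp_pos: [0.5972, 0.156, 0.1413]
eef_rot: [-180.0, -0.0, 180.0]
contact_force: [0.1, -0.2, -2.6]
gripper_width: 0.0253
```

step_arm(motion=[[0.02,0,0,0.001,0],[0.02,0,0,0.002,0],[0.02,0,0,0.003,0],[0.02,0,0,0.004,0],[0.02,0,0,0.004,0]])

```text
time_s: 8.18
tcp_pos: [0.5972, 0.156, 0.1375]
eef_rot: [-180.0, -0.0, 180.0]
contact_force: [0.4, -1.0, -2.3]
gripper_width: 0.0251
```

step_arm(motion=[[0.02,0,0,0.001,0],[0.02,0,0,0.002,0],[0.02,0,0,0.003,0],[0.02,0,0,0.004,0],[0.02,0,0,0.004,0]])

```text
time_s: 8.8
tcp_pos: [0.5972, 0.1559, 0.1335]
eef_rot: [-180.0, -0.0, 180.0]
contact_force: [0.3, -0.1, -2.4]
gripper_width: 0.0254
```

Face is at about 0.060, with no contact yet.

step_arm(motion=[[0.02,0,0,0.001,0],[0.02,0,0,0.002,0],[0.02,0,0,0.003,0],[0.02,0,0,0.004,0],[0.02,0,0,0.004,0]])

```text
time_s: 9.43
tcp_pos: [0.5972, 0.156, 0.1294]
eef_rot: [-180.0, -0.0, 180.0]
contact_force: [-0.3, -0.6, -2.7]
gripper_width: 0.0248
```

step_arm(motion=[[0.02,0,0,0.001,0],[0.02,0,0,0.002,0],[0.02,0,0,0.002,0],[0.02,0,0,0.002,0]])

```text
time_s: 9.93
tcp_pos: [0.5973, 0.156, 0.1276]
eef_rot: [180.0, 0.0, 180.0]
contact_force: [0.2, 0.2, -1.9]
gripper_width: 0.0251
```

step_arm(motion=[[0.02,0,0,0.0005,0],[0.02,0,0,0.001,0],[0.02,0,0,0.001,0]])

```text
time_s: 10.3
tcp_pos: [0.5973, 0.156, 0.1265]
eef_rot: [-180.0, -0.0, 180.0]
contact_force: [0.6, -0.3, -2.2]
gripper_width: 0.0253
```

step_arm(motion=[[0.02,0,0,0.0005,0],[0.02,0,0,0.001,0],[0.02,0,0,0.001,0]])

```text
time_s: 10.68
tcp_pos: [0.5975, 0.156, 0.1259]
eef_rot: [180.0, 0.0, 180.0]
contact_force: [-0.9, -0.8, 2.7]
gripper_width: 0.0251
```

step_arm(motion=[[0.02,0,0,0.0005,0],[0.02,0,0,0.001,0],[0.02,0,0,0.001,0]])

```text
time_s: 11.05
tcp_pos: [0.5976, 0.1561, 0.1252]
eef_rot: [180.0, 0.0, -180.0]
contact_force: [-3.1, -0.5, 5.5]
gripper_width: 0.0252
```

step_arm(motion=[[0.02,0.0003,0,0,0],[0.02,0.0003,0,0.0005,0],[0.02,0.0003,0,0.001,0],[0.02,0.0003,0,0.001,0]])

```text
time_s: 11.55
tcp_pos: [0.5975, 0.1561, 0.1246]
eef_rot: [180.0, 0.1, -180.0]
contact_force: [-3.1, 0.2, 7.5]
gripper_width: 0.0254
```

```bash
python3 - <<'E'
from h import *
s=r.get_state(); print(s['tcp_pos'],s['eef_rot'],s['contact_force'],s['moment'])
E
```

```text
[0.59750955 0.1560715  0.12455183] [ 1.79985780e+02  7.78064637e-02 -1.79988645e+02] [-3.05489767  0.16228288  7.51969792] [-0.18985519  0.88456295 -0.00152381]
```

step_arm(motion=[[0.02,0.0004,0,0,0],[0.02,0.0008,0,0,0],[0.02,0.0008,0,0.0005,0],[0.02,0.0008,0,0.0005,0]])

```text
time_s: 12.05
tcp_pos: [0.5972, 0.1561, 0.1244]
eef_rot: [180.0, 0.1, -180.0]
contact_force: [-1.2, -1.3, 8.5]
gripper_width: 0.0248
```

step_arm(motion=[[0.02,0.0002,0,0.0005,0],[0.02,0.0003,0,0.001,0],[0.02,0.0003,0,0.001,0]])

```text
time_s: 12.42
tcp_pos: [0.5971, 0.1562, 0.1236]
eef_rot: [180.0, 0.2, -180.0]
contact_force: [0.2, -2.0, 9.5]
gripper_width: 0.0253
```

step_arm(motion=[[0.02,0.0001,0,0.0005,0],[0.02,0.0002,0,0.0005,0],[0.02,0.0002,0,0.0005,0]])

```text
time_s: 12.8
tcp_pos: [0.597, 0.1561, 0.1232]
eef_rot: [180.0, 0.2, -180.0]
contact_force: [0.1, -1.0, 9.1]
gripper_width: 0.0249
```

step_arm(motion=[[0.02,0,0,0.0005,0],[0.02,0,0,0.0005,0],[0.02,0,0,0.0005,0]])

```text
time_s: 13.18
tcp_pos: [0.597, 0.1562, 0.1226]
eef_rot: [180.0, 0.2, -180.0]
contact_force: [-0.4, -1.2, 8.8]
gripper_width: 0.0248
```

step_arm(motion=[[0.02,0,0,0.0005,0],[0.02,0,0,0.0005,0],[0.02,0,0,0.0005,0]])

```text
time_s: 13.55
tcp_pos: [0.5969, 0.1562, 0.1218]
eef_rot: [180.0, 0.2, -180.0]
contact_force: [-0.3, -1.0, 7.4]
gripper_width: 0.0254
```

step_arm(motion=[[0.02,0,0,0.0005,0],[0.02,0,0,0.0005,0],[0.02,0,0,0.0005,0]])

```text
time_s: 13.92
tcp_pos: [0.5962, 0.1562, 0.1201]
eef_rot: [180.0, 0.1, 180.0]
contact_force: [1.6, 0.3, 0.7]
gripper_width: 0.0251
```

step_arm(motion=[[0.02,0,0,0.0005,0],[0.02,0,0,0.0005,0],[0.02,0,0,0.0005,0]])

```text
time_s: 14.3
tcp_pos: [0.5956, 0.1561, 0.1192]
eef_rot: [180.0, -0.0, 180.0]
contact_force: [3.3, 0.5, -2.4]
gripper_width: 0.0252
```

step_arm(motion=[[0.02,0,0,0.0005,0],[0.02,0,0,0.0005,0],[0.02,0,0,0.0005,0]])

```text
time_s: 14.68
tcp_pos: [0.5957, 0.1561, 0.119]
eef_rot: [180.0, 0.0, 180.0]
contact_force: [2.9, 1.6, -1.7]
gripper_width: 0.025
```

step_arm(motion=[[0.02,-0.0007,0,0,0],[0.02,-0.0014,0,0,0],[0.02,-0.0014,0,0,0]])

```text
time_s: 15.05
tcp_pos: [0.5965, 0.1556, 0.1187]
eef_rot: [-180.0, -0.1, 180.0]
contact_force: [0.2, -0.3, -2.3]
gripper_width: 0.0247
```

step_arm(motion=[[0.02,0,0,0.0005,0],[0.02,0,0,0.0005,0],[0.02,0,0,0.0005,0]])

```text
time_s: 15.42
tcp_pos: [0.597, 0.1559, 0.1185]
eef_rot: [-180.0, -0.0, 180.0]
contact_force: [-0.1, -0.9, -2.5]
gripper_width: 0.0253
```

step_arm(motion=[[0.02,0,0,0.0004,0],[0.02,0,0,0.0004,0],[0.02,0,0,0.0004,0]])

```text
time_s: 15.8
tcp_pos: [0.5971, 0.1559, 0.1183]
eef_rot: [-180.0, 0.0, 180.0]
contact_force: [-1.1, -0.2, 0.1]
gripper_width: 0.0254
```

step_arm(motion=[[0.02,0,0,0.0004,0],[0.02,0,0,0.0004,0],[0.02,0,0,0.0004,0]])

```text
time_s: 16.18
tcp_pos: [0.5973, 0.156, 0.1182]
eef_rot: [180.0, 0.0, 180.0]
contact_force: [-1.8, -0.4, 4.6]
gripper_width: 0.0249
```

The tool now meets a hard stop at 8.0 mm of travel, so the cover is home. I'll retract and check.

step_arm(motion=[[0.02,0,0,-0.001,0],[0.02,0,0,-0.004,0],[0.02,0,0,-0.012,0],[0.02,0,0,-0.025,0],[0.02,0,0,-0.04,0]])

```text
time_s: 16.8
tcp_pos: [0.5972, 0.1561, 0.1589]
eef_rot: [180.0, 0.0, 180.0]
contact_force: [0.1, 0.4, -2.3]
gripper_width: 0.0251
```

step_arm(motion=[[0.02,0,0,-0.02,0],[0.02,0,-0.03,-0.03,0],[0.02,-0.002,-0.08,-0.03,0],[0.02,-0.004,-0.12,-0.03,0],[0.02,-0.004,-0.12,-0.03,0]])

```text
time_s: 17.42
tcp_pos: [0.6011, 0.0336, 0.189]
eef_rot: [180.0, 0.1, 179.8]
contact_force: [0.6, -0.1, -2.1]
gripper_width: 0.025
```

```bash
python3 - <<'E'
from h import *
s=r.get_state(); print(s['tcp_pos'],s['contact_force'],s['gripper_width'])
c=capture('wrist'); save(c,'w4'); W=wcloud(c)
hsv=cv2.cvtColor(c['image'],cv2.COLOR_RGB2HSV)
d=np.hypot(W[...,0]-.5975,W[...,1]-.156)
o=(hsv[...,0]<25)&(hsv[...,1]>180)&(d<.022)&(W[...,2]<.066); P=W[o]; print('cover',len(P),np.median(P[:,2]))
A=np.c_[P[:,:2]-P[:,:2].mean(0),np.ones(len(P))]; print('tilt',np.linalg.lstsq(A,P[:,2],rcond=None)[0])
E
```

```text
[0.60111426 0.0335916  0.18902457] [ 0.57316428 -0.08613726 -2.13135462] 0.024987137199673725
cover 600 0.044064648254054345
tilt [-0.00783095 -0.02395018  0.04403519]
```

View pics/w4.png

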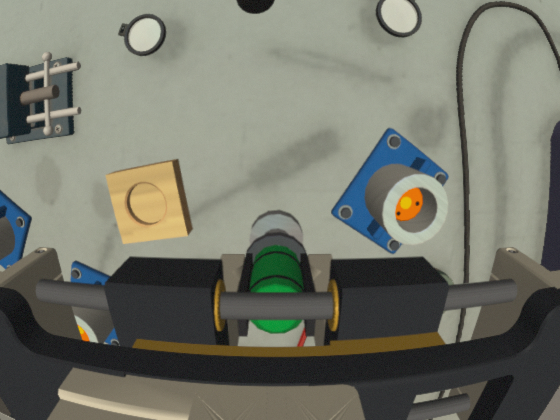

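The picture shows the cover deep in the bore at pixel (408,204). Its top went from 0.052 to 0.044 m and it's level. The empty recess is at (148,202), so the tool goes back there next.

step_arm(motion=[[0.02,-0.001,-0.035,0,0],[0.02,-0.002,-0.08,0,0],[0.02,-0.004,-0.12,0,0],[0.02,-0.004,-0.137,0,0],[0.02,-0.004,-0.137,0,0]])

```text
time_s: 18.1
tcp_pos: [0.6052, -0.1013, 0.1881]
eef_rot: [180.0, 0.0, 179.9]
contact_force: [-0.3, 0.1, -1.3]
gripper_width: 0.0255
```

step_arm(motion=[[0.02,0,0,0.03,0],[0.02,0,0,0.06,0],[0.02,0,0,0.075,0],[0.02,0,0,0.08,0],[0.02,0,0,0.08,0]])

```text
time_s: 18.73
tcp_pos: [0.6056, -0.1006, 0.1083]
eef_rot: [-180.0, 0.0, -180.0]
contact_force: [0.4, -0.2, -1.6]
gripper_width: 0.025
```

```bash
python3 - <<'E'
from h import *
from scipy.optimize import least_squares
s=r.get_state(); print(s['tcp_pos'],s['eef_rot'],s['contact_force'])
c=capture('wrist'); save(c,'w5'); W=wcloud(c)
cv2.imwrite('pics/w5z.png',cv2.resize(c['image'][160:340,190:370],None,fx=3.3,fy=3.3)[:,:,::-1])
d=np.hypot(W[...,0]-.605,W[...,1]+.1014)
for lo,hi in [(.036,.046),(.08,.088)]:
    m=(d<.025)&(W[...,2]>lo)&(W[...,2]<hi); P=W[m]; print('tool',len(P),P.min(0),P.max(0))
m=(d<.035)&(W[...,2]>.018)&(W[...,2]<.027); P=W[m][:,:2]
f=lambda p:np.maximum(0,.0225-np.hypot(*(P-p).T))*1e3
q=least_squares(f,[.605,-.1014]); print('holder',q.x,len(P))
E
```

```text
[ 0.60556888 -0.10062472  0.10831693] [-1.79993200e+02  3.90396041e-02 -1.79971646e+02] [ 0.44426917 -0.21572948 -1.57805544]
tool 177 [ 0.5873695  -0.11692312  0.0360674 ] [ 0.60165816 -0.08383505  0.04597473]
tool 798 [ 0.58751212 -0.11694247  0.08016595] [ 0.60409048 -0.08390048  0.08798137]
holder [ 0.6051138  -0.10205984] 2967
```

View pics/w5z.png

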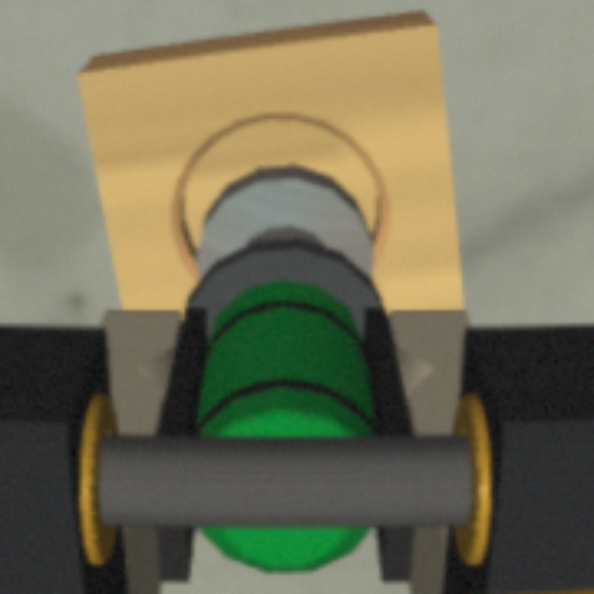

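step_arm(motion=[[0.02,0,-0.001,0.002,0],[0.02,0,-0.001,0.008,0],[0.02,0,-0.001,0.014,0],[0.02,0,-0.001,0.019,0],[0.02,0,-0.001,0.021,0]])

```text
time_s: 19.4
tcp_pos: [0.6048, -0.1021, 0.0861]
eef_rot: [-180.0, -0.0, 180.0]
contact_force: [-0.1, -0.1, -1.8]
gripper_width: 0.0251
```

step_arm(motion=[[0.02,0,0,0.0005,0],[0.02,0,0,0.001,0],[0.02,0,0,0.001,0]])

```text
time_s: 19.77
tcp_pos: [0.6051, -0.102, 0.0859]
eef_rot: [180.0, 0.0, 180.0]
contact_force: [0.4, 1.0, -2.0]
gripper_width: 0.0247
```

step_arm(motion=[[0.02,0,0,0.0005,0],[0.02,0,0,0.001,0],[0.02,0,0,0.001,0]])

```text
time_s: 20.15
tcp_pos: [0.6053, -0.102, 0.0855]
eef_rot: [-180.0, 0.0, -180.0]
contact_force: [-2.6, 1.0, 5.2]
gripper_width: 0.0251
```

step_arm(motion=[[0.025,0,0,-0.0006,0],[0.03,0,0,-0.0006,0],[0.05,0,0,-0.0006,0],[0.07,0,0,-0.0006,0],[0.0876,0,0,-0.0006,0]])

```text
time_s: 20.78
tcp_pos: [0.605, -0.102, 0.0853]
eef_rot: [180.0, -0.0, 180.0]
contact_force: [-0.9, -0.2, 0.1]
gripper_width: 0.0544
```

step_arm(motion=[[0.0876,0,0,0,0],[0.0876,0,0,0,0],[0.0876,0,0,0,0],[0.0876,0,0,0,0],[0.0876,0,0,0,0]])

```text
time_s: 21.4
tcp_pos: [0.605, -0.102, 0.0853]
eef_rot: [180.0, -0.0, 180.0]
contact_force: [-0.5, -1.6, -0.1]
gripper_width: 0.0873
```

step_arm(motion=[[0.0876,0,0,-0.01,0],[0.0876,0,0,-0.04,0],[0.0876,0,0,-0.08,0],[0.0876,0,0,-0.13,0],[0.0876,0,0,-0.17,0]])

```text
time_s: 22.02
tcp_pos: [0.6053, -0.1021, 0.2585]
eef_rot: [-180.0, 0.1, 180.0]
contact_force: [0.5, 0.4, -0.4]
gripper_width: 0.088
```

step_arm(motion=[[0.0876,0,0,0,0],[0.0876,0,0,0,0]])

```text
time_s: 22.28
tcp_pos: [0.6047, -0.1019, 0.2556]
eef_rot: [180.0, 0.0, 180.0]
contact_force: [-0.4, 0.2, -0.4]
gripper_width: 0.0875
```

```bash
python3 - <<'E'
from h import *
s=r.get_state(); print(s['tcp_pos'],s['contact_force'],s['gripper_width'])
c=capture('wrist'); save(c,'w6'); W=wcloud(c)
d=np.hypot(W[...,0]-.605,W[...,1]+.1014)
for lo,hi in [(.105,.125),(.058,.066)]:
    m=(d<.03)&(W[...,2]>lo)&(W[...,2]<hi); P=W[m]; print(len(P),P.min(0),P.max(0),cv2.minEnclosingCircle(P[:,:2].astype(np.float32)))
hsv=cv2.cvtColor(c['image'],cv2.COLOR_RGB2HSV)
d=np.hypot(W[...,0]-.5975,W[...,1]-.156)
o=(hsv[...,0]<25)&(hsv[...,1]>180)&(d<.022)&(W[...,2]<.066); P=W[o]; print('cover',len(P),np.median(P[:,2]))
E
```

```text
[ 0.60470971 -0.10193984  0.25561966] [-0.37606933  0.18178372 -0.43352354] 0.08747388049204549
598 [ 0.59201394 -0.11415529  0.1052261 ] [ 0.61761393 -0.08940551  0.11495071] ((0.6048754453659058, -0.10191671550273895), 0.013018995523452759)
282 [ 0.58709702 -0.11902911  0.05852868] [ 0.61331823 -0.0853787   0.06579649] ((0.6045461893081665, -0.10222581028938293), 0.01780886761844158)
cover 179 0.044063066053748046
```

View pics/w6.png

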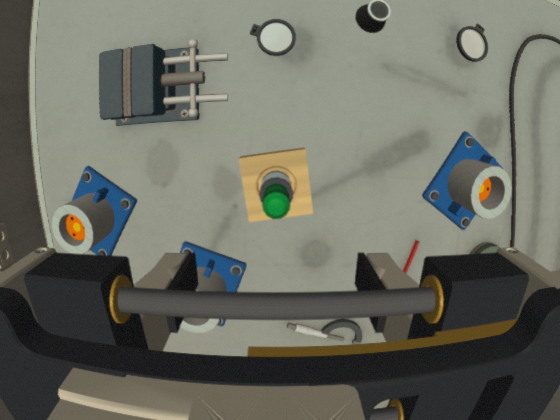

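The tool is upright in its holder at pixel (275,195), and the cover is still down at 0.044 m. Nothing else has moved.

```bash
python3 -c "
from h import *
print(workorder.close_job())"
```

```text
the job is handed in; nothing more can be done
None
```

The cover is fully home in the housing nearest the base, at about (0.5975, 0.156). The tool stands released and upright in its holder, and I handed the job in at about 22 s.

- **Pressing:** I felt the cover about 20 mm below the mouth. The push peaked at roughly 11–12 N in the readings, dropped away, and the tool then met a hard stop 8.0 mm below first contact. I pushed against that stop with only about 7 N.
- **Last checks:** The wrist camera put the cover top at 0.044 m, down from 0.052 m, and it stayed there after I let go. It measured level within about 1.5° at the first look. The tool's top and shoulder were centred within 0.5 mm of each other and of the recess. The wrist force read about zero, and nothing else appeared moved in the last wrist picture.
- **Side force:** The arm's give caused about 3 N of side force while pressing. My correction briefly put the tool against the bore wall, also at about 3 N, after the click. I re-centred it before the final touch.
- **Camera disagreement:** At the start the scene and top cameras differed by about 4 mm in y, so I used the wrist camera for positioning.

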